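Start the heated tube block by its keys

ROBOT

A 6-joint arm with a two-finger parallel gripper is mounted at the origin on the work surface. World frame = base frame: x ahead of the robot, y to its left, z up, the work surface at z = 0. Lengths are in mm, angles in rad, forces in N, time in s.
With the tool pointing down it reaches from about 400 to 825 mm from the base axis. Payload 7 kg.
Tool frame: the origin (TCP) lies at the very end of the fingers, on their centre line; the grasp point (between the pads) lies 19 mm behind it; z points along the fingers, y is the line along which they close (so a half turn about z gives the same grasp; the last joint's range is limited). The gripper opens to 88 mm and grips with 3 to 60 N. Pads are 19 mm wide; open, the fingers measure 130 mm over their backs; the gripper's body (78 mm by 193 mm) begins 47 mm behind the grasp point.
Start: joints at [-0.923, 0.359, 0.012, 0, -1.224, -0.288], TCP at [237.631, -631.765, 226.561] pointing down, gripper open.
Joint ranges: [-3.07, 3.07], [-1.43, 2.12], [-1.02, 1.25], [-3.03, 1.67], [-3.05, -0], [-3.03, 3.03]. Speed limits (rad/s): [2.39, 2.39, 3.01, 3.14, 3.14, 3.14].

INTERFACE

Orientations are given as a unit quaternion [x, y, z, w].
In Python, from plant import bot gives the robot as it stands. Calls block until the motion is done:
- bot.move_ptp(position, orientation): joint-space move of the TCP to a pose.
- bot.line_to(position, velocity=150, ori=None): straight line of the TCP; ori=None keeps the orientation; velocity is the mean speed in mm/s.
- bot.move_joints(angles): joint-space move.
- bot.move_gripper(opening, force=None): finger opening in mm; force is the grip in N (None keeps the last); returns when the fingers have stopped.
- bot.pause(seconds).
- bot.solve_ik(position, orientation): joint angles nearest the present ones, or None.
- bot.read_state(): the state.
- bot.camera(name): name is "side" or "top"; returns the picture (420x560x3 uint8, red, green, blue); there is no depth.
- bot.get_calibration(name): a dict with "fx", "fy", "cx", "cy" (pixels), "view" (4x4, takes a point from world to camera coordinates). Camera axes: x right, y up, looking along -z (the intrinsics and any distortion apply to the point x, -y, -z); pixel columns grow to the right and rows downward; lengths in mm; the calibration is good to about 2 mm. A picture is of the moment at which its call begins. get_calibration takes no time and is no camera call.
A pose or a line that the arm cannot do raises bot.Unreachable and nothing moves.
- bot.close_job(): hands the job in; it is judged then, once.
The state is a dict: "t": time; "joint_pos": joint angles; "qvel": joint speeds; "tau": joint torques, N m; "tcp_pos": TCP position; "eef_rot": TCP orientation; "contact_force": force on the tool from outside, world axes, zero at the start; "moment": the same for the moment, N m; "width": finger opening in mm; "finger_force": force on a finger pad.
Only numpy, scipy, OpenCV 4.12 (cv2) and the standard library are available. Lean on these libraries where they do the work, as an engineer would, in place of code of your own. Each camera call takes 0.05 s, during which the arm holds its last target. There are 200 camera calls.

TASK

Start the heated tube block on the lab bench by pressing its white keys with shut fingertips: first the large round key, then the square key, then the long bar key, each gently and all the way down, where it stays by itself. Leave the small round key alone, and do not move or pick up the tubes, vials and other things around; finish with the hand clear of everything.

Things in the scene. Friction and masses are not known exactly. Their poses are not given: they have to be found in the camera images.
- unit: the heated tube block: a white fixed unit, deck 75 mm above the table. Origin: on the table under the middle of the key row; it spans -65 to 275 mm in its x (away from the robot), 150 mm either way in y. Four white keys on black plates in a row along its y, about 62 mm apart, up to 12 mm off the row, in any order. Metal block 36 mm tall 145 to 245 mm beyond the row; tubes in it reach 84 mm above the deck
- large_key_top (a point): centre of the top face of the large round key, a disc 40 mm across; moves down with its cap. The top is level, 20 mm above the deck (95 mm above the table) while the key is up; the key is pressed straight down
- large_key (a joint): how far the large round key is pressed, m: 0 up, 0.010 all the way down. It resists with about 3 N, has no return spring and stays where it is pushed. Past 0.010 its cap alone gives up to 5 mm more on a spring (4 N rising to 9 N, then a hard stop; not counted in this value) and comes back up those 5 mm
- square_key_top (a point): centre of the top face of the square key, 30 x 30 mm; moves down with its cap. The top is level, 20 mm above the deck (95 mm above the table) while the key is up; the key is pressed straight down
- square_key (a joint): how far the square key is pressed, m: 0 up, 0.010 all the way down. It resists with about 3 N, has no return spring and stays where it is pushed. Past 0.010 its cap alone gives up to 5 mm more on a spring (4 N rising to 9 N, then a hard stop; not counted in this value) and comes back up those 5 mm
- bar_key_top (a point): centre of the top face of the long bar key, 54 x 18 mm, its length along the unit's x; moves down with its cap. The top is level, 20 mm above the deck (95 mm above the table) while the key is up; the key is pressed straight down
- bar_key (a joint): how far the long bar key is pressed, m: 0 up, 0.010 all the way down. It resists with about 3 N, has no return spring and stays where it is pushed. Past 0.010 its cap alone gives up to 5 mm more on a spring (4 N rising to 9 N, then a hard stop; not counted in this value) and comes back up those 5 mm
- small_key_top (a point): centre of the top face of the small round key, 18 mm across (not to be used); moves down with its cap. The top is level, 20 mm above the deck (95 mm above the table) while the key is up; the key is pressed straight down
- small_key (a joint): how far the small round key is pressed, m: 0 up, 0.010 all the way down. It resists with about 3 N, has no return spring and stays where it is pushed. Past 0.010 its cap alone gives up to 5 mm more on a spring (4 N rising to 9 N, then a hard stop; not counted in this value) and comes back up those 5 mm
- tube_a: a loose orange-capped tube (16 mm across, 78 mm long) standing in the far metal block; origin at its foot
- tube_b: a second such tube in the block
- vial_a: a small loose vial (24 mm across, 42 mm tall) standing on the unit's deck about 70 mm beyond the key row; origin at its foot
- vial_b: a second such vial, on the other side of the display
- spray: a loose bottle (60 mm across, 115 mm tall) on the table to the left of the unit (its +y side); origin at its foot
- beaker: a loose glass beaker (68 mm across, 85 mm tall) on the table to the right of the unit (its -y side); origin at its foot
- tipbox: a loose blue box (85 x 120 x 55 mm) on the table to the right of the unit, farther back; origin at the centre of its underside

How it is judged (in metres and radians):
On the way, in this order (a step that is already met when the one before it is completed fails the run):
1. the large round key is pressed down (at least 7 of its 10 mm) (value of joint large_key above 0.007 m), for 0.2 s.
2. the square key is pressed down (at least 7 of its 10 mm) (value of joint square_key above 0.007 m), for 0.2 s.
3. the long bar key is pressed down (at least 7 of its 10 mm) (value of joint bar_key above 0.007 m), for 0.2 s.
At the end, for the whole second after the job is handed in: The large round, square and long bar keys are each at least 7 mm down (of 10 mm), the small round key less than 2 mm, and every loose thing is at rest within 15 mm of where it started (value of joint each of large_key, square_key, bar_key above 0.007 m and value of joint small_key below 0.002 m and distance of each of tube_a, tube_b, vial_a, vial_b, spray, beaker, tipbox from where it was at the start of the episode below 0.015 m and linear speed of each of tube_a, tube_b, vial_a, vial_b, spray, beaker, tipbox below 0.02 m/s); the robot touches nothing.
It fails at once if the square key is pressed (3 mm) before the large round key is down (value of joint square_key above 0.003 m and value of joint large_key below 0.007 m).
It fails at once if the long bar key is pressed (3 mm) before the square key is down (value of joint bar_key above 0.003 m and value of joint square_key below 0.007 m).
It fails at once if the small round key is pressed (2 mm) (value of joint small_key above 0.002 m).
It fails at once if a key or the unit itself is pushed with more than 20 N (contact force between any of the arm, the fingers and large_key above 20 N or contact force between any of the arm, the fingers and square_key above 20 N or contact force between any of the arm, the fingers and bar_key above 20 N or contact force between any of the arm, the fingers and small_key above 20 N or contact force between any of the arm, the fingers and unit above 20 N).
It fails at once if a tube, vial, bottle, beaker or box is shifted by 15 mm, lifted or knocked over (distance of any of tube_a, tube_b, vial_a, vial_b, spray, beaker, tipbox from where it was at the start of the episode above 0.015 m or angle between any of tube_a, tube_b, vial_a, vial_b, spray, beaker, tipbox's own z axis and vertical above 0.35 rad).
It also fails if it takes over 48 s, if anything falls off the work surface, if the arm or the gripper's body presses on something with over 40 N, if the wrist force passes 120 N, or if a joint passes its speed limit or range.

## Working session

There is one attempt and no reset: what is moved stays moved. The work goes in short steps, each a Python script; the robot and the scene stay as the last script left them, time stands still between calls to the robot, and variables do not carry over. Pictures are saved under pics/ and viewed, at most 10 in all, crops included, and the job is handed in when it is done.

```bash
mkdir -p pics; ls; python3 - <<'E'
from plant import bot
import cv2
for n in("top","side"):
    cv2.imwrite(f"pics/{n}0.png",cv2.cvtColor(bot.camera(n),cv2.COLOR_RGB2BGR)); print(bot.get_calibration(n))
s=bot.read_state();print(s['t'],s['eef_rot'],s['contact_force'])
E
```

```text
pics
{'fx': 492.3396526205633, 'fy': 492.3396526205633, 'cx': 284.4309350645794, 'cy': 209.14069680917441, 'view': array([[-1.11189773e-02, -9.99934981e-01,  2.53042506e-03,
         2.62736398e+01],
       [ 9.87932930e-01, -1.05944926e-02,  1.54519524e-01,
        -5.76957873e+02],
       [-1.54482668e-01,  4.21798931e-03,  9.87986495e-01,
        -1.09882352e+03],
       [ 0.00000000e+00,  0.00000000e+00,  0.00000000e+00,
         1.00000000e+00]])}
{'fx': 472.81350062878596, 'fy': 472.81350062878596, 'cx': 280.96259174719205, 'cy': 214.4805962444747, 'view': array([[-9.98062086e-01, -6.16481320e-02, -8.46045696e-03,
         5.71925674e+02],
       [ 2.82397496e-02, -5.69895894e-01,  8.21231506e-01,
        -7.97713184e+01],
       [-5.54489680e-02,  8.19401110e-01,  5.70532412e-01,
        -1.00716911e+03],
       [ 0.00000000e+00,  0.00000000e+00,  0.00000000e+00,
         1.00000000e+00]])}
0.1 [-1.78868740e-01  9.83872663e-01  7.17562279e-04 -2.02843156e-04] [-0.66684477  0.75165491  0.47644877]
```

View pics/top0.png

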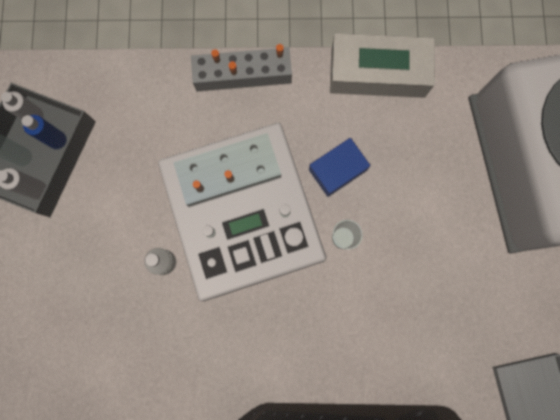

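View pics/side0.png

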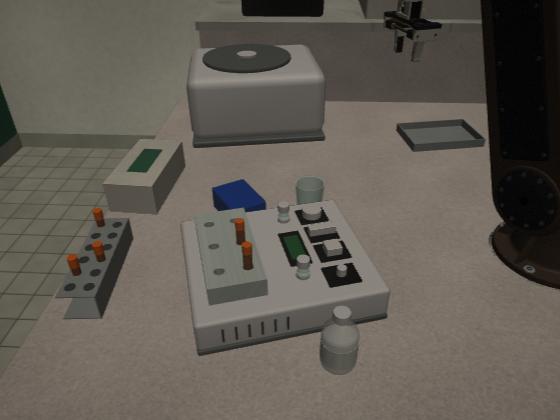

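Top view: keys left to right are small round (211,262), square (241,256), bar (267,246) and large round (293,237). The side view shows the same order, with the small key at (342,270) and the large one at (312,212).

```bash
cat >vis.py <<'E'
import cv2,numpy as np
from plant import bot
ROI={"top":dict(small=(211,262),square=(241,256),bar=(267,246),large=(293,237)),
     "side":dict(small=(342,270),square=(333,248),bar=(322,231),large=(312,212))}
def ray(n,uv):
    c=bot.get_calibration(n);V=c['view'];R=V[:3,:3]
    d=np.array([(uv[0]-c['cx'])/c['fx'],-(uv[1]-c['cy'])/c['fy'],-1.])
    d=R.T@d; return -R.T@V[:3,3],d/np.linalg.norm(d)
def plane(n,uv,z):
    o,d=ray(n,uv); return o+d*(z-o[2])/d[2]
def tri(a,b):
    (o1,d1),(o2,d2)=ray("top",a),ray("side",b)
    A=np.stack([d1,-d2],1);t=np.linalg.lstsq(A,o2-o1,rcond=None)[0]
    p,q=o1+d1*t[0],o2+d2*t[1];return (p+q)/2,np.linalg.norm(p-q)
E
python3 - <<'E'
from vis import *
C={}
vis=[]
for n in("top","side"):
    im=bot.camera(n);g=cv2.cvtColor(im,cv2.COLOR_RGB2GRAY)
    big=cv2.cvtColor(im,cv2.COLOR_RGB2BGR)
    for k,(u,v) in ROI[n].items():
        w=g[v-16:v+17,u-20:u+21]
        m=(w>(150 if n=="top" else 140)).astype(np.uint8)
        N,l,s,c=cv2.connectedComponentsWithStats(m)
        ok=[i for i in range(1,N) if l[16-4:16+5,20-4:20+5][l[12:21,16:25]==i].size>3]
        i=max(ok,key=lambda i:(l[12:21,16:25]==i).sum()) if ok else 0
        print(n,k,w[16,20],np.percentile(w,[5,50,95]),i,s[i],c[i]+[u-20,v-16])
        C[n,k]=c[i]+[u-20,v-16]
    u,v=ROI[n]["square"] if n=="side" else ROI[n]["bar"]
    crop=cv2.resize(big[v-50:v+50,u-70:u+70],None,fx=4,fy=4,interpolation=cv2.INTER_CUBIC)
    vis.append(crop[:300] if 0 else crop)
    cv2.imwrite(f"pics/{n}_crop.png",crop)
for k in ROI["top"]:
    print(k,plane("top",C["top",k],95).round(1),plane("side",C["side",k],95).round(1),tri(C["top",k],C["side",k]))
E
```

```text
top small 181 [ 60. 153. 184.] 2 [17 13  7  7 37] [211. 262.]
top square 183 [ 59. 145. 182.] 3 [ 13   8  15  15 156] [240.85897436 255.14102564]
top bar 178 [ 58. 138. 179.] 1 [  0   0  41  33 579] [267.83074266 245.90846287]
top large 177 [ 59. 164. 178.] 3 [ 13   8  16  16 210] [293.44761905 236.44761905]
side small 126 [ 18.  45. 133.] 0 [   0    0   41   33 1353] [342. 270.]
side square 132 [ 20.  88. 133.] 0 [   0    0   41   33 1351] [333.         247.99925981]
side bar 89 [ 21.  90. 134.] 0 [   0    0   41   33 1345] [321.98810409 231.02453532]
side large 133 [ 23. 120. 134.] 0 [   0    0   41   33 1349] [311.96441809 211.95774648]
small [454.3 181.7  95. ] [454.1 189.   95. ] (array([454.02136854, 182.59933343,  89.42179924]), np.float64(1.194460075865692))
square [468.6 116.6  95. ] [468.  128.8  95. ] (array([468.13745711, 117.47725466,  86.10149594]), np.float64(1.9653303276381417))
bar [488.1  57.5  95. ] [487.8  77.4  95. ] (array([488.12900784,  58.04881896,  80.76710267]), np.float64(2.2829499549537844))
large [508.3   1.   95. ] [507.7  13.   95. ] (array([508.33230345,   0.90670762,  86.84011287]), np.float64(1.6203324416601168))
```

View pics/top_crop.png

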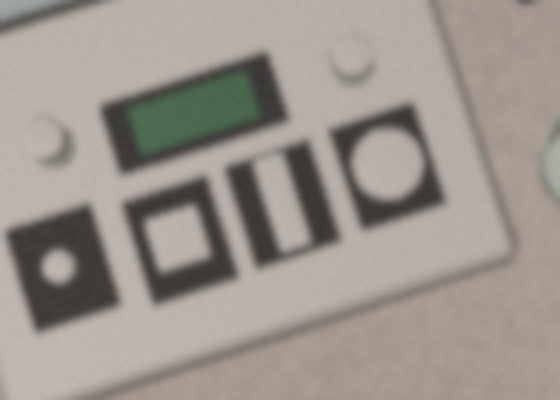

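View pics/side_crop.png

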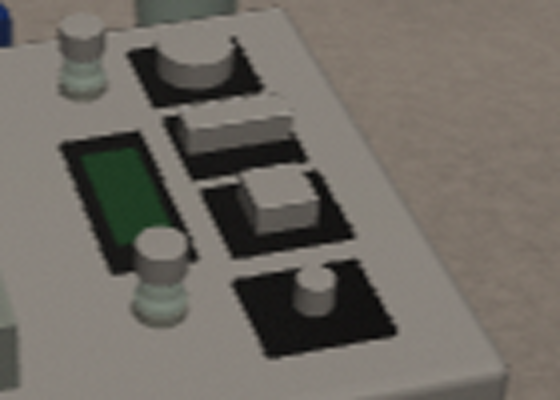

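The crops confirm the order and show the caps clean on their black plates. The bar centre is at top px ≈(268,246.5); its mask had merged with the deck. Next I'll get the yaw, check against the side view, and start moving.

```bash
cat >>vis.py <<'E'
from scipy.spatial.transform import Rotation as Rn
def ori(yaw):  # tool down, y_tool along unit y (or opposite)
    y=np.array([-np.sin(yaw),np.cos(yaw),0]);z=np.array([0,0,-1.])
    return [Rn.from_matrix(np.stack([np.cross(s*y,z),s*y,z],1)).as_quat() for s in(1,-1)]
E
python3 - <<'E'
from vis import *
im=bot.camera("top");hsv=cv2.cvtColor(im,cv2.COLOR_RGB2HSV);g=cv2.cvtColor(im,cv2.COLOR_RGB2GRAY)
# dark plates as filled external contours
m=(g[190:300,180:330]<110).astype(np.uint8)
cs,_=cv2.findContours(m,cv2.RETR_EXTERNAL,cv2.CHAIN_APPROX_NONE)
for c in cs:
    if cv2.contourArea(c)<200: continue
    b=cv2.boxPoints(cv2.minAreaRect(c))+[180,190]
    P=np.array([plane("top",p,75)[:2] for p in b]);e=P[1]-P[0];f=P[2]-P[1]
    print("plate",P.mean(0).round(1),np.linalg.norm(e).round(1),np.linalg.norm(f).round(1),
      [round(((np.degrees(np.arctan2(*q[::-1]))+45)%90)-45,1) for q in(e,f)])
# bar cap: eroded split inside its plate
m=(g[228:266,255:281]>125).astype(np.uint8)
for c in cs:
    x,y,w,h=cv2.boundingRect(c)
    if abs(x+180+w/2-268)<10 and abs(y+190+h/2-247)<10:
        k=np.zeros(g.shape,np.uint8);cv2.drawContours(k,[cv2.convexHull(c)+[180,190]],-1,1,-1)
        k=cv2.erode(k,np.ones((3,3),np.uint8))*(g>120);mm=cv2.moments(k,True);u=(mm['m10']/mm['m00'],mm['m01']/mm['m00'])
        print("bar",u,mm['m00'],plane("top",u,95))
for k,u in dict(square=(332.9,244.6),bar=(321.6,227.5),large=(311.8,209.5),small=(341.7,265.5)).items(): print("side",k,plane("side",u,95).round(1))
print("centrifuge corner",plane("top",(510,250),0),"beaker top",plane("top",(346,234),85))
bot.move_gripper(0,20)
print(bot.read_state()['width'],bot.read_state()['t'])
E
```

```text
plate [454.5 181.9] 48.2 57.9 [np.float64(16.6), np.float64(17.5)]
plate [469.1 116.9] 47.9 57.9 [np.float64(17.9), np.float64(18.3)]
plate [508.8   0.7] 48.4 58.3 [np.float64(17.9), np.float64(17.4)]
plate [539.7 109.1] 98.1 40.3 [np.float64(18.1), np.float64(17.9)]Traceback (most recent call last):
  File "<stdin>", line 18, in <module>
ZeroDivisionError: float division by zero
```

```bash
python3 - <<'E'
from vis import *
im=bot.camera("top");g=cv2.cvtColor(im,cv2.COLOR_RGB2GRAY)
m=np.zeros_like(g);m[226:268,252:284]=g[226:268,252:284]<110
N,l,s,c=cv2.connectedComponentsWithStats(m)
i=np.argsort(-s[1:,4])[:2]+1;print(s[i],c[i])
# hull of the dark strips nearest the bar: plate centre, and bright part inside
pts=np.argwhere(np.linalg.norm((np.argwhere(m)-[246.5,268])[:,None],axis=2)[:,0]<19)
q=np.argwhere(m)[pts[:,0]][:,::-1].astype(np.int32);r=cv2.minAreaRect(q);print("plate",r,plane("top",r[0],75))
k=np.zeros_like(g);cv2.fillConvexPoly(k,cv2.convexHull(q),1);k=cv2.erode(k,np.ones((3,3)))*(g>120);mm=cv2.moments(k,True)
u=(mm['m10']/mm['m00'],mm['m01']/mm['m00']);print("bar",u,mm['m00'],plane("top",u,95))
for k,u in dict(square=(332.9,244.6),bar=(321.6,227.5),large=(311.8,209.5),small=(341.7,265.5)).items(): print("side",k,plane("side",u,95).round(1))
print("centrifuge corner",plane("top",(510,250),0),"beaker top",plane("top",(346,234),85))
bot.move_gripper(0,20)
s=bot.read_state();print(s['width'],s['t'])
E
```

```text
[[268 232  13  26 172]
 [254 236  14  26 162]] [[274.30813953 244.25      ]
 [260.04320988 249.08024691]]
plate ((267.4301452636719, 246.52403259277344), (28.877771377563477, 30.39765167236328), 7.594643592834473) [488.37045353  59.01800302  75.        ]
bar (267.5015384615385, 245.9876923076923) 325.0 [487.94832703  58.23217815  95.        ]
side square [467.9 118.7  95. ]
side bar [488.4  65.9  95. ]
side large [508.1   4.   95. ]
side small [454.1 177.1  95. ]
centrifuge corner [ 479.74134757 -517.48326257    0.        ] beaker top [ 513.51815312 -116.12079652   85.        ]
0.5368495941018223 1.725
```

Both views agree: large (508,1), square (468.5,117), bar (487.6,58.2), yaw 17.8°. The pitch is about 62 and the plates are 48×58. Now moving in.

```bash
cat >>vis.py <<'E'
K=dict(large=(508.3,1.0),square=(468.5,117.0),bar=(487.6,58.2))
def press(k):
    x,y=K[k];bot.line_to([x,y,108],150);bot.pause(.2)
    f0=np.mean([bot.read_state()['contact_force'] for _ in range(5)],0);z=97
    bot.line_to([x,y,z],60);log=[]
    while z>82.6:
        z-=.8;bot.line_to([x,y,z],20);s=bot.read_state();f=s['contact_force']-f0
        log.append((round(s['tcp_pos'][2],1),round(f[2],1)))
        if f[2]>6.0: break
    bot.pause(.3);s=bot.read_state();print(k,log,(s['contact_force']-f0).round(1),s['tcp_pos'].round(1),s['t'])
E
python3 - <<'E'
from vis import *
s=bot.read_state();bot.line_to([185,-480,300],250)
x,y=K['large'];c=[(bot.solve_ik([x,y,180],o),o) for o in ori(np.radians(17.8))]
j0=bot.read_state()['joint_pos'];c=[a for a in c if a[0] is not None]
j,o=min(c,key=lambda a:abs(np.array(a[0])-j0).max());print(np.round(j,2))
bot.move_ptp([x,y,180],o);s=bot.read_state();print(s['tcp_pos'],s['t'])
bot.line_to([x,y,130],150);bot.pause(.2)
cv2.imwrite("pics/side1.png",cv2.cvtColor(cv2.resize(bot.camera("side")[130:300,230:430],None,fx=3,fy=3),cv2.COLOR_RGB2BGR))
print(bot.read_state()['contact_force'])
E
```

```text
[ 0.39  0.12 -0.42  0.   -1.03 -1.65]
[5.08391984e+02 3.75740415e-01 1.80133514e+02] 4.7083
[-0.94083312 -0.51861821  0.14639843]
```

View pics/side1.png

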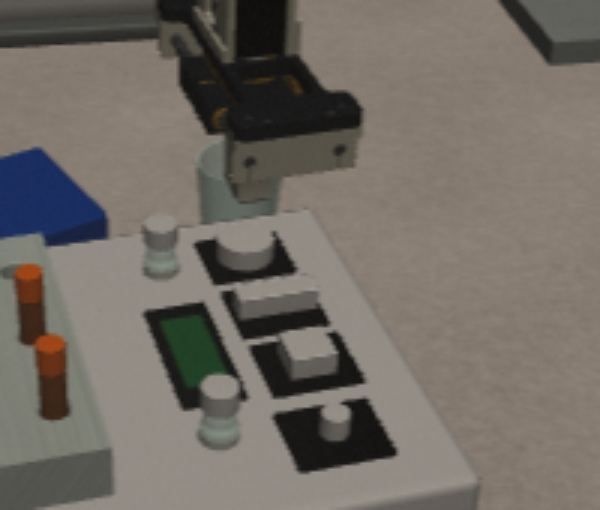

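Side view: the closed tip at crop (250,200) hangs right above the large key at (245,245). The gripper body is well above the vials. Pressing the large key.

```bash
python3 - <<'E'
from vis import *
press('large')
x,y=K['large'];bot.line_to([x,y,130],100);bot.pause(.2);print(bot.read_state()['contact_force'],bot.read_state()['t'])
cv2.imwrite("pics/side2.png",cv2.cvtColor(cv2.resize(bot.camera("side")[130:300,230:430],None,fx=3,fy=3),cv2.COLOR_RGB2BGR))
E
```

```text
large [(np.float64(96.3), np.float64(-0.6)), (np.float64(95.4), np.float64(-0.3)), (np.float64(94.7), np.float64(0.4)), (np.float64(93.8), np.float64(1.0)), (np.float64(92.9), np.float64(0.2)), (np.float64(92.1), np.float64(0.8)), (np.float64(91.3), np.float64(0.3)), (np.float64(90.5), np.float64(-1.0)), (np.float64(89.7), np.float64(0.3)), (np.float64(89.0), np.float64(0.6)), (np.float64(88.1), np.float64(0.6)), (np.float64(87.3), np.float64(0.2)), (np.float64(86.5), np.float64(0.0)), (np.float64(85.7), np.float64(-0.1)), (np.float64(85.1), np.float64(3.3)), (np.float64(84.3), np.float64(4.0)), (np.float64(83.5), np.float64(5.5)), (np.float64(82.8), np.float64(6.1))] [-1.4  0.9  5.7] [508.3   1.   82.8] 11.075
[ 0.1361574   1.01711321 -0.17889229] 11.9
```

View pics/side2.png

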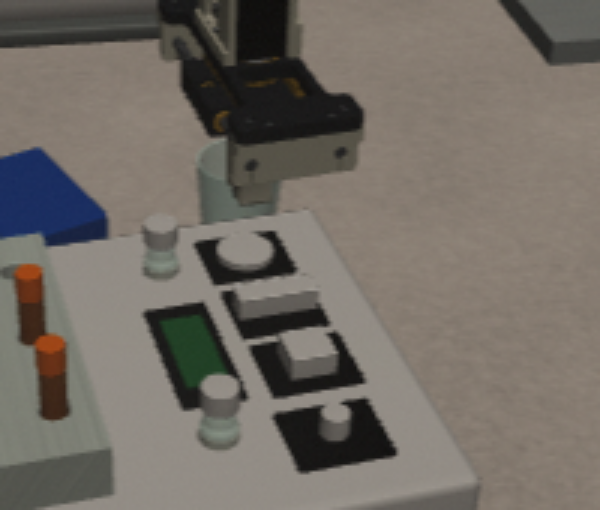

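The large cap is visibly lower (245,250), and the force rose into the over-travel spring at z≈85, so it is fully down. Next come square and bar.

```bash
python3 - <<'E'
from vis import *
for k in('square','bar'):
    x,y=K[k];bot.line_to([x,y,130],150);press(k);bot.line_to([x,y,130],100)
bot.line_to([x,y,200],150);bot.pause(.3);print(bot.read_state()['contact_force'],bot.read_state()['t'])
cv2.imwrite("pics/side3.png",cv2.cvtColor(cv2.resize(bot.camera("side")[130:300,230:430],None,fx=3,fy=3),cv2.COLOR_RGB2BGR))
E
```

```text
square [(np.float64(96.3), np.float64(0.4)), (np.float64(95.4), np.float64(0.5)), (np.float64(94.6), np.float64(0.9)), (np.float64(93.8), np.float64(0.8)), (np.float64(93.0), np.float64(0.6)), (np.float64(92.1), np.float64(-0.3)), (np.float64(91.3), np.float64(0.8)), (np.float64(90.5), np.float64(1.8)), (np.float64(89.7), np.float64(1.1)), (np.float64(88.9), np.float64(1.6)), (np.float64(88.1), np.float64(0.9)), (np.float64(87.3), np.float64(0.5)), (np.float64(86.5), np.float64(1.0)), (np.float64(85.7), np.float64(0.9)), (np.float64(85.1), np.float64(4.8)), (np.float64(84.3), np.float64(4.8)), (np.float64(83.5), np.float64(5.2)), (np.float64(82.8), np.float64(6.0))] [-1.2  0.3  6.7] [468.5 117.   82.8] 18.55
bar [(np.float64(96.3), np.float64(0.8)), (np.float64(95.4), np.float64(0.8)), (np.float64(94.7), np.float64(1.5)), (np.float64(93.8), np.float64(2.4)), (np.float64(93.0), np.float64(1.6)), (np.float64(92.1), np.float64(0.9)), (np.float64(91.3), np.float64(1.3)), (np.float64(90.5), np.float64(1.2)), (np.float64(89.7), np.float64(1.1)), (np.float64(88.9), np.float64(1.3)), (np.float64(88.1), np.float64(1.0)), (np.float64(87.3), np.float64(0.9)), (np.float64(86.5), np.float64(0.9)), (np.float64(85.7), np.float64(1.4)), (np.float64(85.1), np.float64(5.1)), (np.float64(84.3), np.float64(4.8)), (np.float64(83.5), np.float64(5.8)), (np.float64(82.8), np.float64(7.3))] [-0.5 -0.4  7.2] [487.6  58.2  82.8] 25.3667
[ 1.36024327  0.52115598 -0.97309611] 26.9083
```

View pics/side3.png

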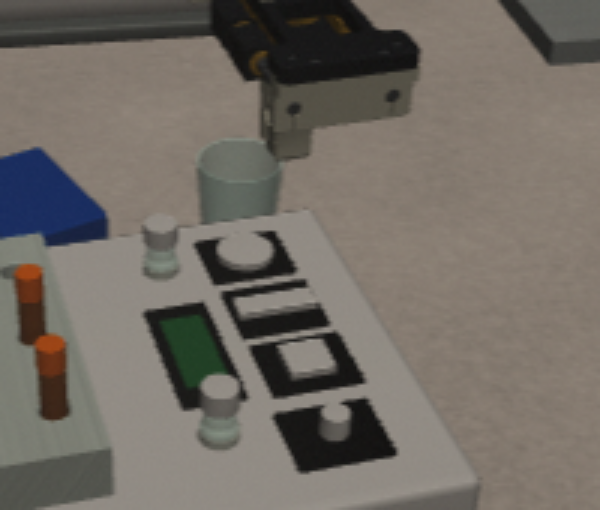

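The large, bar (278,300) and square (308,357) keys are all low. The small key (335,420) is still up, nothing has been displaced, and the hand is clear.

```bash
python3 -c "
from plant import bot
print(bot.close_job())"
```

```text
the job is handed in; nothing more can be done
None
```

I pressed the large round, square and long bar keys fully down in that order, left the small key up and everything else in place, and handed the job in at about 27 s with the hand clear; no verdict came back.

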